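# Zero the portion scale and hold the plum dish ready over it

## Task

Get the plum ready to be weighed: first turn the portion scale's black knob until its white pointer is on the red zero mark and let it go. Then lift the teal dish by its arch handle, always level and with the plum staying in the middle, and give it about a quarter turn, either way, so that its two orange ears line up with the two orange posts of the scale. Finish while still holding the dish, level and still, centred about 5 cm above the scale's steel platform and touching nothing else; leave the other things on the trolley where they are.

Things in the scene. Friction and masses are not known exactly. Their poses are not given: they have to be found in the camera images.
- scale: white portion scale fixed to the trolley, base 280 (its x) x 180 (its y) x 45 high; origin at the centre of the underside. A round steel platform (diameter 156, top 60 above the trolley) has its centre 50 along +x; the zero knob is 85 along -x. Two orange posts (30 x 8, tops 78 above the trolley) stand at the platform's edge, 73 to the +y and -y side of its centre
- scale_platform (a point): centre of the top of the scale's steel platform, axes as the scale's
- zero_knob (a joint): angle (rad) of the scale's zero knob about the vertical: 0 when the white pointer is on the red zero mark, which lies on the knob's -x side in the scale's frame; positive is counter-clockwise seen from above. It starts 0.5 to 1.3 on the positive side, has stops at -1.6 and 1.6, and stays where it is left (friction about 0.05 N m)
- zero_knob_grip (a point): on the vertical axis of the zero knob, 71 above the trolley (26 above the top of the scale's base): the middle of its black bar grip, 44 long, 14 wide, the top 83.5 and the foot (a round grey skirt, diameter 50) 51 above the trolley. Its axes turn with the knob: the bar lies along x and the pointer is its -x end
- tray_insert: cream spare tray insert fixed to the trolley, 240 (x) x 220 (y), floor 4 thick, rim 12 high; origin at the centre of the underside. The dish starts at about its middle
- dish: loose teal round dish, diameter 158, rim 24 high, 0.2 kg or so; origin at the centre of its underside. Its inside slopes gently (7 degrees) down to the middle, steeper near the rim. An arch handle spans it along its x axis, and two orange ears stick out of the rim at its +x and -x ends (tips 91 from the centre)
- dish_handle (a point): centre of the flat-sided bar at the top of the dish's arch handle, 107 above the dish's underside, straight above its centre; the bar is 74 long (dish x), 14 wide (dish y), 24 high. Axes as the dish's
- plum_center (a point): centre of the loose plum, a firm dark red ball of diameter 38, about 30 g, that rests in the middle of the dish, its centre 24 above the dish's underside
- sippy_bottle: bystander: loose glass sippy bottle with teal cap, diameter 58, 150 high; origin at the centre of its underside
- pill_organiser: bystander: loose pill organiser with seven flap lids, 36 (x) x 154 (y) x 24 high; origin at the centre of its underside
- plates: bystander: two stacked melamine plates, diameter 170, 25 high; origin at the centre of the underside
- spoon: bystander: loose teal spoon, 150 long along its x; origin at its underside
Things that resemble listed ones, but are neither listed nor needed, are in the scene too. Leave any green look-alike of the part that bears plum_center alone. What is shaped like the dish but purple is not meant.

How it is judged:
On the way, in this order (a step that is already met when the one before it is completed fails the run):
1. the knob's pointer stands on the zero mark (within 0.1 rad) and is left there, with the dish still in the tray (value of joint zero_knob between -0.1 and 0.1 rad and contact force between the fingers and scale below 0.2 N and height (world z) of dish below 0.02 m), for 0.3 s.
2. the dish is held by the gripper, clear of the tray, with the plum in it (height (world z) of dish above 0.04 m and contact force between the fingers and dish above 1 N and horizontal distance between plum_center and dish below 0.035 m), for 0.2 s.
At the end, for the whole second after the job is handed in: Pointer within 0.1 rad of zero; dish held still, level to 0.09 rad, 25-80 mm above the platform, touching only the gripper, centred to 20 mm, ears in line with the posts to 0.14 rad; plum within 12 mm of the dish's centre; bystanders within 30 mm of where they were (value of joint zero_knob between -0.1 and 0.1 rad and horizontal distance between dish and scale_platform below 0.02 m and z of dish in the frame of scale_platform between 0.025 and 0.08 m and angle between the x axis of dish and the y axis of scale, either way round below 0.14 rad and angle between dish's own z axis and vertical below 0.09 rad and horizontal distance between plum_center and dish below 0.012 m and linear speed of dish below 0.03 m/s and contact force between the fingers and dish above 1 N and contact force between dish and scale below 0.1 N and distance of each of sippy_bottle, pill_organiser, plates, spoon from where it was at the start of the episode below 0.03 m); the arm keeps its last pose, push and grip.
It fails at once if the dish is tipped by more than 0.25 rad (angle between dish's own z axis and vertical above 0.25 rad).
It fails at once if the plum rolls out of the middle (more than 35 mm from the dish's centre) (horizontal distance between plum_center and dish above 0.035 m).
It fails at once if a bystander is shifted by more than 30 mm (distance of any of sippy_bottle, pill_organiser, plates, spoon from where it was at the start of the episode above 0.03 m).
It also fails if it takes over 58 s, if anything falls off the work surface, if the arm or the gripper's body presses on something with over 40 N, if the wrist force passes 120 N, or if a joint passes its speed limit or range.

## Robot

A 7-joint arm with a two-finger parallel gripper is mounted at the origin on the work surface. World frame = base frame: x ahead of the robot, y to its left, z up, the work surface at z = 0. Lengths are in m, angles in rad, forces in N, time in s.
With the tool pointing down it reaches from about 0.4 to 0.85 m from the base axis. Payload 10.4 kg.
Tool frame: the origin (TCP) lies where the fingers leave the gripper's body, on its centre line; the fingertips stand 70 mm ahead of it and the grasp point (between the pads) lies r.grip_depth ahead of it (r.grip_depth is the distance from the TCP to the grasp point, in m); z points along the fingers, y is the direction in which the jaws open and shut (so a half turn about z gives the same grasp; the last joint's range is limited). The gripper opens to 87 mm and grips with 3 to 60 N. Pads are 19 mm wide; open, the fingers measure 117 mm over their backs; the gripper's body (75 mm by 190 mm) begins 51 mm behind the grasp point.
Start: joints at [-1.372, 0.332, -0.065, 1.46, 0.022, 1.35, -0.088], TCP at [0.137, 0.61, 0.292] pointing down, gripper open.
Joint ranges: [-2.6, 2.6], [-0.5, 2.12], [-1.47, 1.34], [0.16, 2.42], [-1.27, 4.41], [0.06, 2.06], [-2.6, 2.6]. Speed limits (rad/s): [2.22, 2.22, 2.79, 2.79, 3.14, 3.14, 3.14].

## Interface

Orientations are given as a unit quaternion [x, y, z, w].
In Python, from bench import monitor, viewer, workorder, nets, r gives the robot as it stands.
- The arm moves only by the tool drive_tool, never from a script. Its argument "plan" is a list of rows, each an object of numbers: "rx", "ry", "rz": the turn, a rotation vector about the tool's x, y, z in units of 360 degrees (1.0 is 360 degrees); "x", "y", "z": the shift along the tool's x, y, z in units of 1000 mm (1.0 is 1000 mm); "fingers": the opening, from 0 (shut) to 1 (fully open). In form: [{"rx": .., "ry": .., "rz": .., "x": .., "y": .., "z": .., "fingers": ..}, ...]. A call has 1 to 12 rows; each row is the pose to reach, as a shift and turn from the pose commanded when the call began, along the tool's axes at that moment, turning the shorter way round; what a row does not reach only later rows make up. A row lasts 1/8 s, in which the tool goes at most 62.5 mm and 10.7 degrees, less where a joint would pass 70% of its speed; a pose out of reach is approached as far as the arm can. A call with a number of a shift or a turn outside -1 to 1 is refused whole. A call with a gripper value outside its range is refused whole. The fingers move at their own pace and stop on an object; "squeeze" is the grip in N (left out, the last holds). Time passes only in rows, so rows that repeat a pose let the fingers close. It gives the time, the measured TCP pose, the force and the opening at its end, in the units of the state.
- monitor.read_state(): the state, without advancing time (a new reading comes with each control period).
- viewer.camera(name): name is "scene" or "top" or "wrist"; returns a dict with "color" (420x560x3 uint8, red, green, blue), "depth" (420x560 float32, m along the optical axis (not along the pixel's ray), 0 where there is no reading), "camera_matrix" (3x3 intrinsics, pixels), "xyz" and "rotation" of the camera in the world. Camera axes: x right, y down, z forward; pixel columns grow to the right and rows downward; lengths in m; the calibration is good to about 2 mm. A picture is of the moment at which its call begins.
- workorder.close_job(): hands the job in, once; it reports no verdict.
Trained networks look in the newest picture that a camera, given by its name, has taken for a name from the list of things; names that differ only in an ending like _2 or _b are one class to them, and where a whole thing is asked for, a point or a joint stands for the part that bears it (a point fixed in the world has none). Each returns a list of dicts, best first, with "confidence" (0 to 1); they miss things now and then, are a little off and sometimes report something else, mostly with a low value. They report only what shows in the picture. A call takes as long as a camera call. They do not tell look-alikes from the thing itself.
- nets.find_in(label, camera): "centre" ([x, y, z] in m, in world coordinates, good to about 4 mm: the middle of the surface that is visible of it).
- nets.regions_of(label, camera): "region" (420x560 bool, what is visible of it).
The state is a dict: "time": time; "joint_positions": joint angles; "joint_vel": joint speeds; "joint_torque": joint torques, N m; "ee_pos": TCP position; "eef_rot": TCP orientation; "ft_force": force on the tool from outside, world axes, zero at the start; "torque": the same for the moment, N m; "width": finger opening in m.
Only numpy, scipy, OpenCV 4.12 (cv2) and the standard library are available. Lean on these libraries where they do the work, as an engineer would, in place of code of your own. Each camera call takes 0.05 s, during which the arm holds its last target.

## Working session

There is one attempt and no reset: what is moved stays moved. The work goes in short steps, Python scripts to look and compute and a tool call to move; the robot and the scene stay as the last step left them, time stands still between calls to the robot, and variables do not carry over. Pictures are saved under pics/ and viewed, and the job is handed in when it is done.

Besides the shell and the picture viewer there is one more tool, called after ">>>" in YAML: its name, and indented under it one key for each argument. drive_tool: Moves the arm, as the interface text tells. Its arguments: {"type":"object","properties":{"plan":{"type":"array","items":{"type":"object","properties":{"rx":{"type":"number","minimum":-1,"maximum":1},"ry":{"type":"number","minimum":-1,"maximum":1},"rz":{"type":"number","minimum":-1,"maximum":1},"x":{"type":"number","minimum":-1,"maximum":1},"y":{"type":"number","minimum":-1,"maximum":1},"z":{"type":"number","minimum":-1,"maximum":1},"fingers":{"type":"number"}}}},"squeeze":{"type":"number"}},"required":["plan"]}

```bash
mkdir -p pics; ls; python3 - <<'E'
from bench import monitor, viewer, workorder, nets, r
import cv2,numpy as np
print(r.grip_depth, monitor.read_state())
for c in ["scene","top","wrist"]:
    d=viewer.camera(c); cv2.imwrite(f"pics/{c}0.png",d["color"][:,:,::-1]); print(c,d["xyz"],np.round(d["rotation"],3).tolist(),d["camera_matrix"].tolist())
    for n in ["scale","zero_knob","dish","dish_handle","tray_insert","plum_center","sippy_bottle","pill_organiser","plates","spoon"]:
        print(n,[(np.round(q["centre"],3).tolist(),round(q["confidence"],2)) for q in nets.find_in(n,c)])
E
```

```text
pics
0.051 {'time': 0.0, 'joint_positions': array([-1.37163617,  0.33288137, -0.06469837,  1.46092687,  0.02160834,
        1.34991079, -0.08850465]), 'joint_vel': array([ 0.00023817, -0.00074114, -0.0008975 ,  0.00222447,  0.00112342,
        0.00026269,  0.00155948]), 'joint_torque': array([-3.10656933e-04, -6.23257113e+01,  2.43219431e-02, -3.89898705e+01,
       -6.14335947e-02,  3.98307235e-02,  1.48925697e-04]), 'ee_pos': array([0.13740846, 0.60941478, 0.29145484]), 'eef_rot': array([ 1.10644875e-01,  9.93859749e-01, -7.14060938e-04, -4.18241163e-05]), 'ft_force': array([0.21792122, 0.20533066, 0.20600241]), 'torque': array([-0.00430466, -0.02604978, -0.02520342]), 'width': 0.08700314866359628}
scene [ 1.01533527 -0.69020157  0.97995437] [0.891, 0.26, -0.107, -0.356] [[455.3547736181674, 0.0, 284.72291434157415], [0.0, 455.3547736181674, 209.7466914045719], [0.0, 0.0, 1.0]]
scale [([0.567, 0.166, 0.044], 0.69), ([0.462, 0.199, 0.063], 0.32)]
zero_knob [([0.461, 0.201, 0.065], 0.55)]
dish [([0.55, -0.212, 0.026], 0.8), ([0.397, -0.468, 0.018], 0.64)]
dish_handle [([0.392, -0.467
[... 876 characters left out ...]
.545, -0.202, 0.023], 0.28)]
plum_center [([0.544, -0.198, 0.041], 0.62), ([0.353, -0.219, 0.032], 0.55), ([0.536, 0.195, 0.042], 0.4)]
sippy_bottle [([0.764, 0.006, 0.1], 0.91), ([0.544, -0.193, 0.04], 0.43)]
pill_organiser [([0.584, -0.437, 0.022], 0.94)]
plates [([0.578, 0.482, 0.018], 0.92)]
spoon [([0.402, 0.449, 0.011], 0.64), ([0.541, -0.196, 0.042], 0.42)]
wrist [0.0683678  0.62567666 0.38434801] [0.775, 0.619, 0.081, 0.101] [[307.6639131756629, 0.0, 278.95684755795713], [0.0, 307.6639131756629, 211.097917837921], [0.0, 0.0, 1.0]]
scale []
zero_knob []
dish []
dish_handle []
tray_insert []
plum_center []
sippy_bottle []
pill_organiser []
plates []
spoon [([0.302, 0.45, 0.015], 0.74)]
```

View pics/scene0.png

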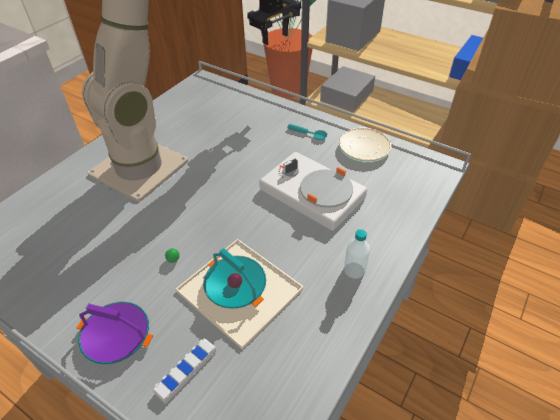

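View pics/top0.png

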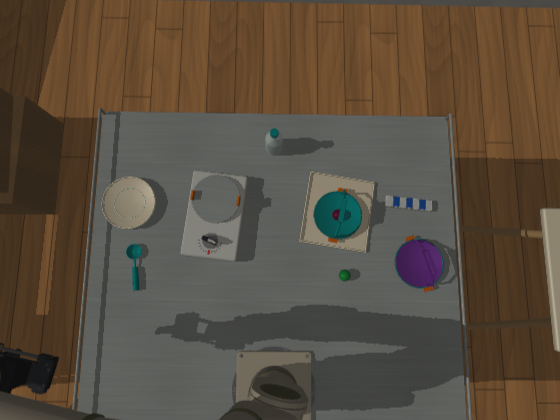

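Top view: the teal dish is at (340,215) in the tray. The look-alikes are the purple dish at (420,263) and the green ball at (345,275). The scale is at (215,215) with its knob at (209,242). I'll crop in close and measure.

```bash
cat > h.py <<'E'
from bench import monitor, viewer, workorder, nets, r
import cv2,numpy as np
from scipy.spatial.transform import Rotation as R
def cloud(c):
    d=viewer.camera(c); D=d["depth"];K=d["camera_matrix"];v,u=np.mgrid[:420,:560]
    P=np.stack([(u-K[0,2])/K[0,0]*D,(v-K[1,2])/K[1,1]*D,D],-1)
    Rm=np.array(d["rotation"]); Rm=R.from_quat(Rm).as_matrix() if Rm.size==4 else Rm
    return d,P@Rm.T+d["xyz"]
def box(P,lo,hi): return np.all((P>lo)&(P<hi),-1)
def rect(pts): return cv2.minAreaRect(pts[:,:2].astype(np.float32)*1000)
E
python3 - <<'E'
from h import *
for c in ["scene","top"]:
    d,P=cloud(c); C=d["color"]; hsv=cv2.cvtColor(C,cv2.COLOR_RGB2HSV)
    ora=(hsv[...,0]>4)&(hsv[...,0]<18)&(hsv[...,1]>170)&(hsv[...,2]>110)&box(P,[.3,-.65,0.005],[.9,.4,.2])
    n,l,s,ce=cv2.connectedComponentsWithStats(ora.astype(np.uint8))
    for i in range(1,n):
        if s[i,4]>8:
            p=P[l==i]; print(c,"orange",s[i,4],ce[i].round(),np.median(p,0).round(4),p.min(0).round(3),p.max(0).round(3))
    m=box(P,[.38,.05,.038],[.72,.32,.052]); print("scale base",m.sum(),rect(P[m]))
    m=box(P,[.5,.05,.056],[.72,.32,.064]); print("platform",m.sum(),P[m].mean(0), rect(P[m]))
    m=box(P,[.40,.15,.066],[.52,.26,.1]); print("knob",m.sum(),P[m].mean(0), rect(P[m]))
    m=box(P,[.4,-.35,.088],[.7,-.1,.14]); print("handle",m.sum(),P[m].mean(0),P[m].max(0), rect(P[m]))
    x0,y0=((250,140) if c=="scene" else (170,160))
    cv2.imwrite(f"pics/{c}k.png",cv2.resize(C[y0:y0+110,x0:x0+130,::-1],None,fx=5,fy=5,interpolation=cv2.INTER_CUBIC))
    x0,y0=((170,230) if c=="scene" else (290,160))
    cv2.imwrite(f"pics/{c}d.png",cv2.resize(C[y0:y0+110,x0:x0+130,::-1],None,fx=5,fy=5,interpolation=cv2.INTER_CUBIC))
E
```

```text
scene orange 14 [341. 170.] [0.599  0.261  0.0781] [0.589 0.257 0.076] [0.611 0.264 0.083]
scene orange 42 [312. 198.] [0.5832 0.1159 0.0725] [0.57  0.112 0.06 ] [0.594 0.121 0.081]
scene orange 16 [211. 263.] [ 0.4611 -0.1928  0.0278] [ 0.456 -0.199  0.023] [ 0.466 -0.184  0.032]
scene orange 51 [257. 301.] [ 0.6286 -0.2211  0.0263] [ 0.62  -0.235  0.022] [ 0.636 -0.206  0.032]
scene orange 29 [ 80. 325.] [ 0.3128 -0.496   0.0234] [ 0.307 -0.504  0.02 ] [ 0.319 -0.488  0.027]
scene orange 62 [147. 340.] [ 0.4741 -0.4388  0.0229] [ 0.465 -0.453  0.019] [ 0.483 -0.425  0.026]
scale base 2111 ((539.5220947265625, 195.89361572265625), (184.8078155517578, 281.1845703125), 83.7538833618164)
platform 1464 [0.5909177  0.18919275 0.0601788 ] ((588.3819580078125, 191.0381622314453), (154.4800262451172, 156.3520965576172), 18.332616806030273)
knob 101 [0.45704298 0.20266811 0.07883182] ((455.8592224121094, 204.7743377685547), (46.61894607543945, 20.532705307006836), 74.30916595458984)
handle 298 [ 0.55221224 -0.20655881  0.11465736] [ 0.60159931 -0.19000163  0.12776216] ((546.7489013671875, -2
[... 550 characters left out ...]
6]
top orange 26 [428. 289.] [ 0.311  -0.4913  0.0248] [ 0.305 -0.507  0.019] [ 0.317 -0.477  0.031]
scale base 2771 ((539.356201171875, 195.2173309326172), (179.7329559326172, 279.6282043457031), 83.64833068847656)
platform 1558 [0.58856365 0.19003588 0.06051946] ((589.8641357421875, 190.5541534423828), (153.25611877441406, 151.74530029296875), 1.4569612741470337)
knob 69 [0.45548384 0.20309748 0.08435555] ((475.9931945800781, 187.82249450683594), (43.18022918701172, 75.95696258544922), 52.16063690185547)
handle 168 [ 0.54203214 -0.20215546  0.1169853 ] [ 0.60332835 -0.18916146  0.12944769] ((544.5816040039062, -203.62852478027344), (14.568497657775879, 118.7560806274414), 77.8631820678711)
```

View pics/scenek.png

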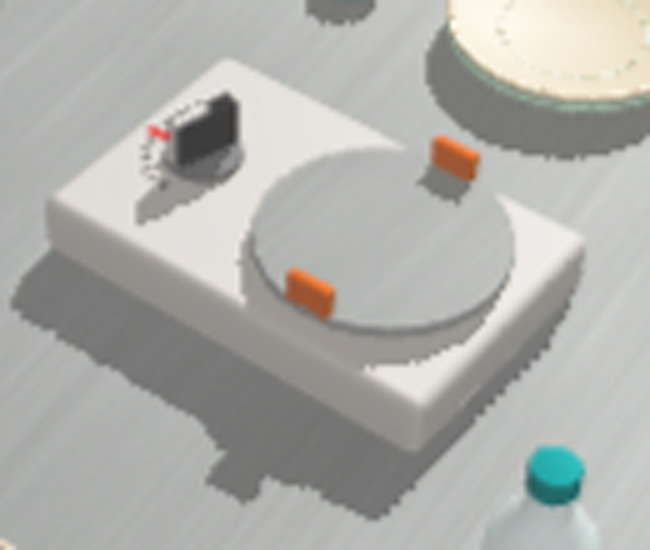

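View pics/topk.png

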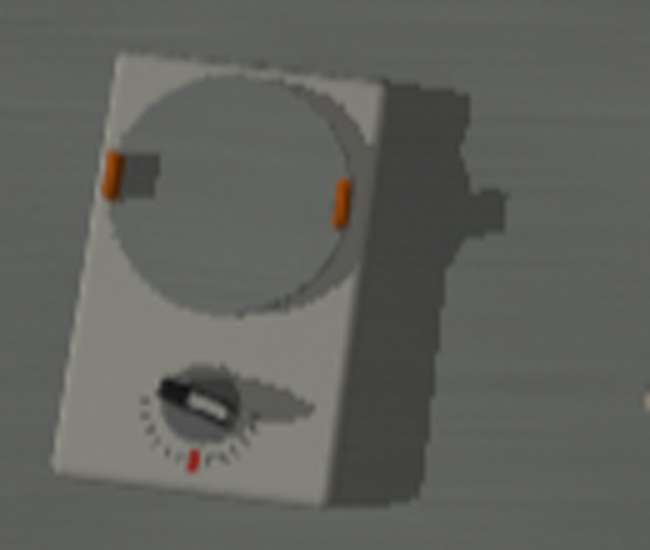

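View pics/scened.png

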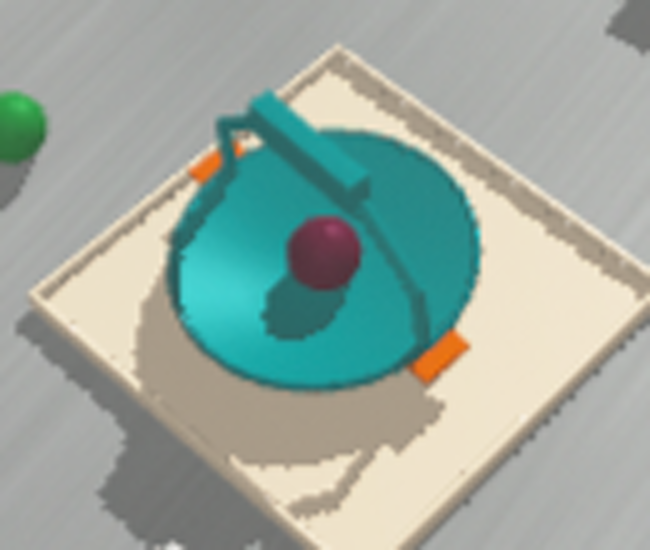

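View pics/topd.png

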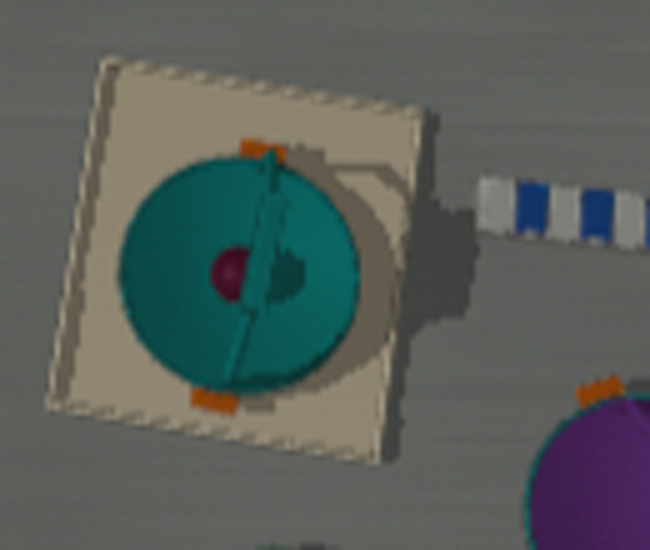

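```bash
cat >> h.py <<'E'
def go(pos,yaw):  # yaw: world azimuth (deg) of tool y, tool straight down
    s=monitor.read_state(); R0=R.from_quat(s["eef_rot"]); y=np.radians(yaw)
    Y=np.array([np.cos(y),np.sin(y),0]);Z=np.array([0,0,-1.]);T=R.from_matrix(np.stack([np.cross(Y,Z),Y,Z],1))
    sh=R0.inv().apply(np.array(pos)-s["ee_pos"]); rv=(R0.inv()*T).as_rotvec()/(2*np.pi)
    yy=R0.as_matrix()[:,1]
    print("t",s["time"],"pos",s["ee_pos"].round(4),"yaw",np.degrees(np.arctan2(yy[1],yy[0])).round(2),"w",s["width"],"q",s["joint_positions"].round(2),"F",s["ft_force"].round(1)); print("shift",sh.round(4),"turn",rv.round(4))
E
python3 -c "
from h import *
go([.455,.205,.24],-16)"
```

```text
t 1.75 pos [0.1375 0.6097 0.2923] yaw 77.29 w 0.08708449547973073 q [-1.37  0.33 -0.06  1.46  0.02  1.35 -0.09] F [-0.3 -0.2  0.1]
shift [-0.3988 -0.3249  0.0522] turn [ 0.     -0.      0.2591]
```

>>> drive_tool:
  plan:
    - {"x": -0.399,"y": -0.325,"z": 0.0,"rz": 0.259,"fingers": 0.5}
    - {"x": -0.399,"y": -0.325,"z": 0.0,"rz": 0.259,"fingers": 0.5}
    - {"x": -0.399,"y": -0.325,"z": 0.0,"rz": 0.259,"fingers": 0.5}
    - {"x": -0.399,"y": -0.325,"z": 0.0,"rz": 0.259,"fingers": 0.5}
    - {"x": -0.399,"y": -0.325,"z": 0.0,"rz": 0.259,"fingers": 0.5}
    - {"x": -0.399,"y": -0.325,"z": 0.0,"rz": 0.259,"fingers": 0.5}
    - {"x": -0.399,"y": -0.325,"z": 0.052,"rz": 0.259,"fingers": 0.5}
    - {"x": -0.399,"y": -0.325,"z": 0.052,"rz": 0.259,"fingers": 0.5}
    - {"x": -0.399,"y": -0.325,"z": 0.052,"rz": 0.259,"fingers": 0.5}
    - {"x": -0.399,"y": -0.325,"z": 0.052,"rz": 0.259,"fingers": 0.5}
    - {"x": -0.399,"y": -0.325,"z": 0.052,"rz": 0.259,"fingers": 0.5}
    - {"x": -0.399,"y": -0.325,"z": 0.052,"rz": 0.259,"fingers": 0.5}

```text
validation failed for argument at $.pl...
```

```bash
python3 - <<'E'
from h import *
go([.455,.205,.126],-16)
d,P=cloud("wrist"); cv2.imwrite("pics/w1.png",d["color"][:,:,::-1]); np.savez("w1.npz",P=P,C=d["color"])
m=box(P,[.40,.15,.072],[.51,.26,.09]); print("knob",m.sum(),P[m].mean(0), rect(P[m]))
C=d["color"].astype(int)
red=(C[...,0]>150)&(C[...,1]<90)&box(P,[.35,.1,.035],[.5,.3,.06]); print("red",red.sum(),P[red].mean(0))
m=box(P,[.40,.15,.048],[.51,.26,.055]); print("skirt",m.sum(),P[m].mean(0), rect(P[m]))
E
```

```text
t 1.75 pos [0.1375 0.6097 0.2923] yaw 77.29 w 0.08708449547973073 q [-1.37  0.33 -0.06  1.46  0.02  1.35 -0.09] F [-0.3 -0.2  0.1]
shift [-0.3988 -0.325   0.1662] turn [ 0.     -0.      0.2591]
knob 0 [nan nan nan] ((0.0, 0.0), (0.0, 0.0), 0.0)
red 0 [nan nan nan]
skirt 0 [nan nan nan] ((0.0, 0.0), (0.0, 0.0), 0.0)<stdin>:4: RuntimeWarning: Mean of empty slice.
  ret = um.true_divide(
<stdin>:6: RuntimeWarning: Mean of empty slice.
<stdin>:7: RuntimeWarning: Mean of empty slice.
```

View pics/w1.png

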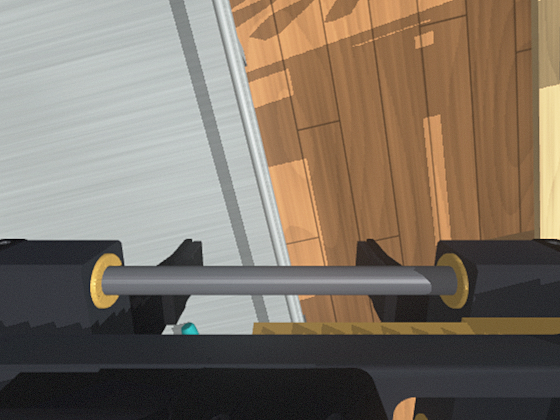

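The plan was refused before anything moved, and the picture shows only the trolley edge. I'll try again with a short row carrying every field.

>>> drive_tool:
  plan:
    - {"rx": 0,"ry": 0,"rz": 0.1,"x": -0.1,"y": -0.08,"z": 0,"fingers": 0.5}

```text
time: 1.92
ee_pos: [0.1731, 0.5625, 0.2913]
eef_rot: [0.201, 0.98, -0.0, -0.001]
ft_force: [1.8, 0.2, -0.5]
width: 0.0825
```

```bash
python3 - <<'E'
from h import *
go([.455,.205,.24],-16)
E
```

```text
t 1.925 pos [0.1731 0.5625 0.2913] yaw 66.76 w 0.08250965535264775 q [-1.33  0.25 -0.02  1.56  0.    1.33 -0.19] F [ 1.8  0.2 -0.5]
shift [-0.4001 -0.2172  0.0507] turn [-3.000e-04 -2.000e-04  2.299e-01]
```

>>> drive_tool:
  plan:
    - {"rx": 0,"ry": 0,"rz": 0.23,"x": -0.4,"y": -0.217,"z": 0,"fingers": 0.5}
    - {"rx": 0,"ry": 0,"rz": 0.23,"x": -0.4,"y": -0.217,"z": 0,"fingers": 0.5}
    - {"rx": 0,"ry": 0,"rz": 0.23,"x": -0.4,"y": -0.217,"z": 0,"fingers": 0.5}
    - {"rx": 0,"ry": 0,"rz": 0.23,"x": -0.4,"y": -0.217,"z": 0,"fingers": 0.5}
    - {"rx": 0,"ry": 0,"rz": 0.23,"x": -0.4,"y": -0.217,"z": 0,"fingers": 0.5}
    - {"rx": 0,"ry": 0,"rz": 0.23,"x": -0.4,"y": -0.217,"z": 0,"fingers": 0.5}
    - {"rx": 0,"ry": 0,"rz": 0.23,"x": -0.4,"y": -0.217,"z": 0.05,"fingers": 0.5}
    - {"rx": 0,"ry": 0,"rz": 0.23,"x": -0.4,"y": -0.217,"z": 0.05,"fingers": 0.5}
    - {"rx": 0,"ry": 0,"rz": 0.23,"x": -0.4,"y": -0.217,"z": 0.05,"fingers": 0.5}
    - {"rx": 0,"ry": 0,"rz": 0.23,"x": -0.4,"y": -0.217,"z": 0.05,"fingers": 0.5}
    - {"rx": 0,"ry": 0,"rz": 0.23,"x": -0.4,"y": -0.217,"z": 0.05,"fingers": 0.5}
    - {"rx": 0,"ry": 0,"rz": 0.23,"x": -0.4,"y": -0.217,"z": 0.05,"fingers": 0.5}

```text
time: 3.42
ee_pos: [0.4569, 0.2034, 0.2427]
eef_rot: [0.799, 0.601, 0.0, -0.0]
ft_force: [0.1, 0.3, -0.4]
width: 0.0438
```

```bash
cat > k.py <<'E'
from h import *
import sys
go([.455,.205,.126],-16)
d,P=cloud("wrist"); cv2.imwrite(f"pics/{sys.argv[1]}.png",d["color"][:,:,::-1]); np.savez("w1.npz",P=P,C=d["color"])
m=box(P,[.40,.15,.072],[.51,.26,.09]); print("knob",m.sum(),P[m].mean(0), rect(P[m]))
C=d["color"].astype(int)
red=(C[...,0]>150)&(C[...,1]<90)&box(P,[.35,.1,.035],[.5,.3,.06]); print("red",red.sum(),P[red].mean(0))
m=box(P,[.40,.15,.048],[.51,.26,.055]); print("skirt",m.sum(),P[m].mean(0), rect(P[m]))
E
python3 k.py w2
```

```text
t 3.425 pos [0.4569 0.2034 0.2427] yaw -16.14 w 0.04383958314817928 q [-0.9   0.08  0.41  1.87 -0.04  1.19 -0.76] F [ 0.1  0.3 -0.4]
shift [ 0.0009 -0.0023  0.1167] turn [ 0.     -0.0001 -0.0004]
knob 852 [0.45496869 0.2076786  0.0829468 ] ((454.4166564941406, 206.20298767089844), (44.85282516479492, 13.965968132019043), 67.21429443359375)
red 67 [0.4194034  0.21065518 0.0455723 ]
skirt 1332 [0.45466217 0.20829288 0.05113038] ((454.7569274902344, 207.46226501464844), (47.518123626708984, 49.435550689697266), 71.81730651855469)
```

View pics/w2.png

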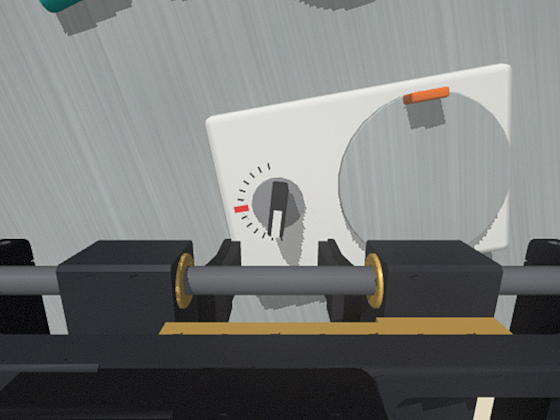

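Wrist view: the bar runs from (280,185) to (277,235), with its white pointer end at the bottom and the red mark at (241,209). The measured size of 44.9 x 14 mm matches. The bar lies at 67°, so the knob is at about 1.28 rad.

```bash
python3 - <<'E'
from h import *
go([.4545,.206,.125],-22.8)
E
```

```text
t 3.475 pos [0.4569 0.2033 0.2426] yaw -16.16 w 0.04349406040463789 q [-0.9   0.08  0.41  1.87 -0.04  1.19 -0.76] F [-0.3 -0.1 -0.5]
shift [ 0.0019 -0.0031  0.1176] turn [ 0.     -0.0001  0.0184]
```

>>> drive_tool:
  plan:
    - {"rx": 0,"ry": 0,"rz": 0.0184,"x": 0.002,"y": -0.003,"z": 0.03,"fingers": 0.5}
    - {"rx": 0,"ry": 0,"rz": 0.0184,"x": 0.002,"y": -0.003,"z": 0.06,"fingers": 0.5}
    - {"rx": 0,"ry": 0,"rz": 0.0184,"x": 0.002,"y": -0.003,"z": 0.08,"fingers": 0.5}
    - {"rx": 0,"ry": 0,"rz": 0.0184,"x": 0.002,"y": -0.003,"z": 0.08,"fingers": 0.5}
    - {"rx": 0,"ry": 0,"rz": 0.0184,"x": 0.002,"y": -0.003,"z": 0.08,"fingers": 0.5}

```text
time: 4.1
ee_pos: [0.4552, 0.2057, 0.1632]
eef_rot: [0.833, 0.553, 0.001, -0.0]
ft_force: [0.2, -0.8, 0.3]
width: 0.0434
```

```bash
python3 - <<'E'
from h import *
go([.4545,.206,.125],-22.8)
E
```

```text
t 4.1 pos [0.4552 0.2057 0.1632] yaw -22.86 w 0.04338676613773814 q [-0.89  0.18  0.41  1.96 -0.08  1.02 -0.84] F [ 0.2 -0.8  0.3]
shift [-0.     -0.0008  0.0382] turn [ 0.0001 -0.0002 -0.0002]
```

Now descend and close gently.

>>> drive_tool:
  plan:
    - {"rx": 0,"ry": 0,"rz": 0,"x": 0,"y": -0.001,"z": 0.02,"fingers": 0.5}
    - {"rx": 0,"ry": 0,"rz": 0,"x": 0,"y": -0.001,"z": 0.035,"fingers": 0.5}
    - {"rx": 0,"ry": 0,"rz": 0,"x": 0,"y": -0.001,"z": 0.038,"fingers": 0.5}
    - {"rx": 0,"ry": 0,"rz": 0,"x": 0,"y": -0.001,"z": 0.038,"fingers": 0.3}
    - {"rx": 0,"ry": 0,"rz": 0,"x": 0,"y": -0.001,"z": 0.038,"fingers": 0.1}
    - {"rx": 0,"ry": 0,"rz": 0,"x": 0,"y": -0.001,"z": 0.038,"fingers": 0.1}
    - {"rx": 0,"ry": 0,"rz": 0,"x": 0,"y": -0.001,"z": 0.038,"fingers": 0.1}
    - {"rx": 0,"ry": 0,"rz": 0,"x": 0,"y": -0.001,"z": 0.038,"fingers": 0.1}
  squeeze: 20

```text
time: 5.1
ee_pos: [0.4556, 0.2051, 0.1247]
eef_rot: [0.834, 0.552, 0.002, 0.001]
ft_force: [8.1, -2.9, -5.5]
width: 0.0139
```

```bash
python3 - <<'E'
from h import *
go([.4545,.206,.125],-96.4)
E
```

```text
t 5.1 pos [0.4556 0.2051 0.1247] yaw -22.93 w 0.01385670597799169 q [-0.88  0.23  0.4   1.99 -0.11  0.93 -0.82] F [ 8.1 -2.9 -5.5]
shift [ 0.0004 -0.0013 -0.0003] turn [ 0.0003 -0.0006  0.2041]
```

>>> drive_tool:
  plan:
    - {"rx": 0,"ry": 0,"rz": 0.02,"x": 0,"y": 0.001,"z": 0,"fingers": 0.1}
    - {"rx": 0,"ry": 0,"rz": 0.045,"x": 0,"y": 0.001,"z": 0,"fingers": 0.1}
    - {"rx": 0,"ry": 0,"rz": 0.07,"x": 0,"y": 0.001,"z": 0,"fingers": 0.1}
    - {"rx": 0,"ry": 0,"rz": 0.095,"x": 0,"y": 0.001,"z": 0,"fingers": 0.1}
    - {"rx": 0,"ry": 0,"rz": 0.12,"x": 0,"y": 0.001,"z": 0,"fingers": 0.1}
    - {"rx": 0,"ry": 0,"rz": 0.145,"x": 0,"y": 0.001,"z": 0,"fingers": 0.1}
    - {"rx": 0,"ry": 0,"rz": 0.17,"x": 0,"y": 0.001,"z": 0,"fingers": 0.1}
    - {"rx": 0,"ry": 0,"rz": 0.19,"x": 0,"y": 0.001,"z": 0,"fingers": 0.1}
    - {"rx": 0,"ry": 0,"rz": 0.204,"x": 0,"y": 0.001,"z": 0,"fingers": 0.1}
    - {"rx": 0,"ry": 0,"rz": 0.204,"x": 0,"y": 0.001,"z": 0,"fingers": 0.1}
    - {"rx": 0,"ry": 0,"rz": 0.204,"x": 0,"y": 0.001,"z": 0,"fingers": 0.1}

```text
time: 6.48
ee_pos: [0.4554, 0.2058, 0.1247]
eef_rot: [0.999, -0.054, 0.001, -0.001]
ft_force: [2.3, 1.5, 1.6]
width: 0.0139
```

```bash
python3 - <<'E'
from h import *
go([.4545,.206,.125],-96.4)
E
```

```text
t 6.475 pos [0.4554 0.2058 0.1247] yaw -96.2 w 0.013865933303744797 q [-1.04  0.25  0.59  2.   -0.17  0.94 -2.05] F [2.3 1.5 1.6]
shift [-0.0009 -0.0001 -0.0003] turn [-0.0002 -0.0002  0.0006]
```

>>> drive_tool:
  plan:
    - {"rx": 0,"ry": 0,"rz": 0,"x": 0,"y": 0,"z": 0,"fingers": 0.5}
    - {"rx": 0,"ry": 0,"rz": 0,"x": 0,"y": 0,"z": 0,"fingers": 0.5}
    - {"rx": 0,"ry": 0,"rz": 0,"x": 0,"y": 0,"z": 0,"fingers": 0.5}
    - {"rx": 0,"ry": 0,"rz": 0,"x": 0,"y": 0,"z": -0.03,"fingers": 0.5}
    - {"rx": 0,"ry": 0,"rz": 0,"x": 0,"y": 0,"z": -0.08,"fingers": 0.5}
    - {"rx": 0,"ry": 0,"rz": 0,"x": 0,"y": 0,"z": -0.14,"fingers": 0.5}
    - {"rx": 0,"ry": 0,"rz": 0,"x": 0,"y": 0,"z": -0.16,"fingers": 0.5}
    - {"rx": 0,"ry": 0,"rz": 0,"x": 0,"y": 0,"z": -0.16,"fingers": 0.5}

```text
time: 7.48
ee_pos: [0.4552, 0.2056, 0.2854]
eef_rot: [0.998, -0.055, 0.001, -0.001]
ft_force: [-0.5, 1.0, -0.4]
width: 0.0433
```

```bash
python3 k.py w3
```

```text
t 7.475 pos [0.4552 0.2056 0.2854] yaw -96.3 w 0.04333468648354789 q [-1.1   0.04  0.61  1.83 -0.03  1.28 -2.17] F [-0.5  1.  -0.4]
shift [-0.0004  0.001   0.1594] turn [-1.000e-04 -5.000e-04 -2.231e-01]
knob 621 [0.45584957 0.20710963 0.08313424] ((454.88348388671875, 207.2093963623047), (13.025218963623047, 44.03789138793945), 83.56553649902344)
red 27 [0.41667931 0.21055589 0.04582222]
skirt 1035 [0.45623061 0.20669493 0.05117612] ((453.02099609375, 196.24732971191406), (78.59232330322266, 48.04005432128906), 77.1295166015625)
```

View pics/w3.png

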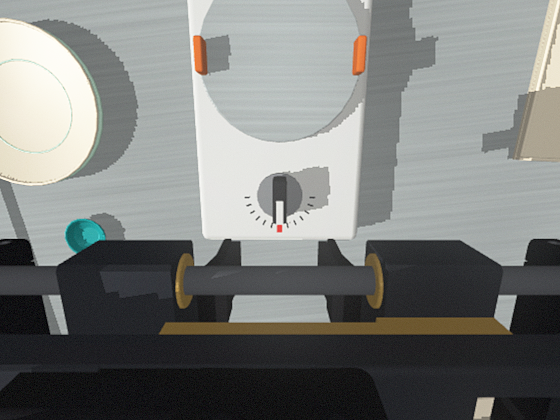

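Wrist view: the white pointer (280,213) is right on the red mark (279,228), and the bar at -6.4° agrees with the scale's yaw of -6.3°. Next, above the dish.

```bash
python3 - <<'E'
from h import *
go([.547,-.203,.32],-101)
E
```

```text
t 7.525 pos [0.4547 0.2054 0.2839] yaw -96.3 w 0.04359681031369882 q [-1.1   0.04  0.61  1.83 -0.03  1.28 -2.17] F [-0.3  0.8 -0.7]
shift [ 0.1366  0.3958 -0.0362] turn [-0.0001  0.      0.0131]
```

>>> drive_tool:
  plan:
    - {"rx": 0,"ry": 0,"rz": 0.0131,"x": 0.137,"y": 0.396,"z": -0.036,"fingers": 0.6}
    - {"rx": 0,"ry": 0,"rz": 0.0131,"x": 0.137,"y": 0.396,"z": -0.036,"fingers": 0.6}
    - {"rx": 0,"ry": 0,"rz": 0.0131,"x": 0.137,"y": 0.396,"z": -0.036,"fingers": 0.6}
    - {"rx": 0,"ry": 0,"rz": 0.0131,"x": 0.137,"y": 0.396,"z": -0.036,"fingers": 0.6}
    - {"rx": 0,"ry": 0,"rz": 0.0131,"x": 0.137,"y": 0.396,"z": -0.036,"fingers": 0.6}
    - {"rx": 0,"ry": 0,"rz": 0.0131,"x": 0.137,"y": 0.396,"z": -0.036,"fingers": 0.6}
    - {"rx": 0,"ry": 0,"rz": 0.0131,"x": 0.137,"y": 0.396,"z": -0.036,"fingers": 0.6}
    - {"rx": 0,"ry": 0,"rz": 0.0131,"x": 0.137,"y": 0.396,"z": -0.036,"fingers": 0.6}
    - {"rx": 0,"ry": 0,"rz": 0.0131,"x": 0.137,"y": 0.396,"z": -0.036,"fingers": 0.6}
    - {"rx": 0,"ry": 0,"rz": 0.0131,"x": 0.137,"y": 0.396,"z": -0.036,"fingers": 0.6}
    - {"rx": 0,"ry": 0,"rz": 0.0131,"x": 0.137,"y": 0.396,"z": -0.036,"fingers": 0.6}

```text
time: 8.9
ee_pos: [0.5476, -0.202, 0.3201]
eef_rot: [0.995, -0.095, -0.0, -0.0]
ft_force: [-0.5, -0.2, 0.1]
width: 0.0522
```

```bash
cat > d.py <<'E'
from h import *
import sys
go([.547,-.203,.162],-101)
d,P=cloud("wrist"); cv2.imwrite(f"pics/{sys.argv[1]}.png",d["color"][:,:,::-1])
m=box(P,[.45,-.3,.112],[.65,-.1,.14]); print("handle",m.sum(),P[m].mean(0),np.percentile(P[m][:,2],[5,50,95]), rect(P[m]))
hsv=cv2.cvtColor(d["color"],cv2.COLOR_RGB2HSV)
ora=(hsv[...,0]>4)&(hsv[...,0]<18)&(hsv[...,1]>170)&(hsv[...,2]>90)&box(P,[.3,-.65,0.005],[.9,.4,.2])
n,l,s,ce=cv2.connectedComponentsWithStats(ora.astype(np.uint8))
for i in range(1,n):
    if s[i,4]>8: p=P[l==i]; print("orange",s[i,4],ce[i].round(),np.median(p,0).round(4),p.min(0).round(3),p.max(0).round(3))
E
python3 d.py w4
```

```text
t 8.9 pos [ 0.5476 -0.202   0.3201] yaw -100.92 w 0.052221117489870836 q [-0.5   0.32  0.98  1.57 -0.27  1.39 -1.26] F [-0.5 -0.2  0.1]
shift [-0.0004  0.0012  0.1581] turn [-0.0001  0.      0.0002]
handle 1068 [ 0.54705587 -0.20234325  0.12245903] [0.12095161 0.12257142 0.12376774] ((545.5638427734375, -202.08148193359375), (13.99347972869873, 73.40601348876953), 78.17855834960938)
orange 202 [281. 117.] [ 0.6285 -0.22    0.0272] [ 0.622 -0.234  0.024] [ 0.636 -0.205  0.03 ]
orange 209 [467. 207.] [ 0.4729 -0.4368  0.0231] [ 0.462 -0.452  0.021] [ 0.482 -0.422  0.025]
orange 335 [  6. 216.] [0.5795 0.1157 0.0676] [0.567 0.113 0.057] [0.596 0.119 0.079]
orange 52 [272. 249.] [ 0.4649 -0.1758  0.0274] [ 0.459 -0.18   0.026] [ 0.47  -0.171  0.029]
orange 43 [287. 249.] [ 0.4608 -0.1949  0.0271] [ 0.455 -0.199  0.025] [ 0.466 -0.19   0.028]
```

View pics/w4.png

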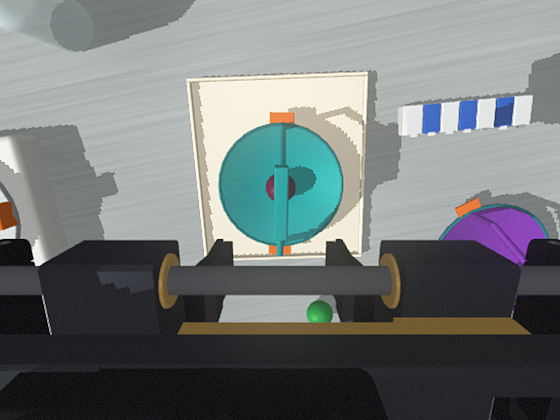

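Wrist view: the teal dish is at (281,185) in the cream tray, with the handle bar at (281,205) measuring 73 x 14 mm and the ears at (281,117) and (279,249). The purple dish (490,235) and green ball (320,313) are to be avoided. Handle at (.5456,-.2025), bar at -11.7°.

```bash
python3 - <<'E'
from h import *
go([.5456,-.2024,.162],-101.7)
E
```

```text
t 8.95 pos [ 0.5475 -0.2022  0.3202] yaw -100.93 w 0.05224989343888554 q [-0.5   0.32  0.98  1.57 -0.27  1.39 -1.26] F [-0.8 -0.9  0.2]
shift [-0.0019  0.0007  0.1582] turn [-0.0001 -0.      0.0021]
```

>>> drive_tool:
  plan:
    - {"rx": 0,"ry": 0,"rz": 0.002,"x": -0.002,"y": 0.0007,"z": 0.04,"fingers": 0.6}
    - {"rx": 0,"ry": 0,"rz": 0.002,"x": -0.002,"y": 0.0007,"z": 0.08,"fingers": 0.6}
    - {"rx": 0,"ry": 0,"rz": 0.002,"x": -0.002,"y": 0.0007,"z": 0.1,"fingers": 0.6}
    - {"rx": 0,"ry": 0,"rz": 0.002,"x": -0.002,"y": 0.0007,"z": 0.12,"fingers": 0.6}
    - {"rx": 0,"ry": 0,"rz": 0.002,"x": -0.002,"y": 0.0007,"z": 0.14,"fingers": 0.6}
    - {"rx": 0,"ry": 0,"rz": 0.002,"x": -0.002,"y": 0.0007,"z": 0.155,"fingers": 0.6}
    - {"rx": 0,"ry": 0,"rz": 0.002,"x": -0.002,"y": 0.0007,"z": 0.158,"fingers": 0.6}
    - {"rx": 0,"ry": 0,"rz": 0.002,"x": -0.002,"y": 0.0007,"z": 0.158,"fingers": 0.6}
    - {"rx": 0,"ry": 0,"rz": 0.002,"x": -0.002,"y": 0.0007,"z": 0.158,"fingers": 0.6}

```text
time: 10.07
ee_pos: [0.5457, -0.2038, 0.1629]
eef_rot: [0.995, -0.102, 0.001, 0.0]
ft_force: [0.7, -0.0, 0.7]
width: 0.0527
```

```bash
python3 - <<'E'
from h import *
go([.5456,-.2024,.162],-101.7)
E
python3 d.py w5
```

```text
t 10.075 pos [ 0.5457 -0.2038  0.1629] yaw -101.75 w 0.05272457289789844 q [-0.42  0.47  0.89  1.77 -0.4   1.1  -1.18] F [ 0.7 -0.   0.7]
shift [-0.0003 -0.0013  0.0009] turn [-0.     -0.0002 -0.0001]
t 10.075 pos [ 0.5457 -0.2038  0.1629] yaw -101.75 w 0.05272457289789844 q [-0.42  0.47  0.89  1.77 -0.4   1.1  -1.18] F [ 0.7 -0.   0.7]
shift [ 0.0012 -0.001   0.0009] turn [-0.     -0.0002 -0.0021]
handle 3626 [ 0.55611239 -0.20476686  0.12248057] [0.11528291 0.12247005 0.13112041] ((550.439697265625, -202.98257446289062), (62.72525405883789, 57.21828842163086), 38.480018615722656)
orange 632 [278. 107.] [ 0.6283 -0.22    0.0271] [ 0.621 -0.235  0.025] [ 0.636 -0.205  0.029]
orange 22 [262. 318.] [ 0.4651 -0.1721  0.0272] [ 0.461 -0.174  0.026] [ 0.47  -0.17   0.028]
orange 38 [294. 317.] [ 0.4607 -0.198   0.0272] [ 0.456 -0.2    0.026] [ 0.466 -0.196  0.028]
```

View pics/w5.png

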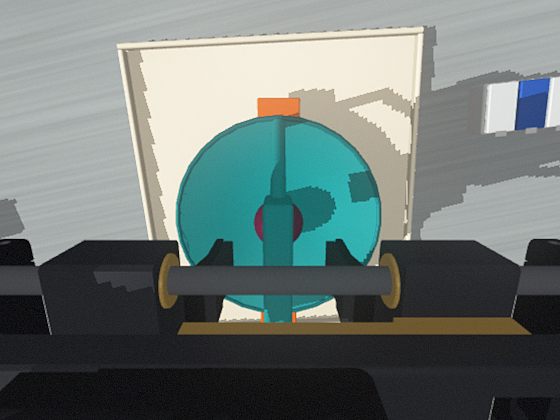

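The bar sits midway between the fingers at (278,250), with the plum in the middle. Closing slowly.

>>> drive_tool:
  plan:
    - {"rx": 0,"ry": 0,"rz": 0,"x": 0,"y": -0.001,"z": 0,"fingers": 0.5}
    - {"rx": 0,"ry": 0,"rz": 0,"x": 0,"y": -0.001,"z": 0,"fingers": 0.42}
    - {"rx": 0,"ry": 0,"rz": 0,"x": 0,"y": -0.001,"z": 0,"fingers": 0.35}
    - {"rx": 0,"ry": 0,"rz": 0,"x": 0,"y": -0.001,"z": 0,"fingers": 0.28}
    - {"rx": 0,"ry": 0,"rz": 0,"x": 0,"y": -0.001,"z": 0,"fingers": 0.22}
    - {"rx": 0,"ry": 0,"rz": 0,"x": 0,"y": -0.001,"z": 0,"fingers": 0.19}
    - {"rx": 0,"ry": 0,"rz": 0,"x": 0,"y": -0.001,"z": 0,"fingers": 0.16}
    - {"rx": 0,"ry": 0,"rz": 0,"x": 0,"y": -0.001,"z": 0,"fingers": 0.13}
    - {"rx": 0,"ry": 0,"rz": 0,"x": 0,"y": -0.001,"z": 0,"fingers": 0.1}
    - {"rx": 0,"ry": 0,"rz": 0,"x": 0,"y": -0.001,"z": 0,"fingers": 0.05}
    - {"rx": 0,"ry": 0,"rz": 0,"x": 0,"y": -0.001,"z": 0,"fingers": 0.05}
  squeeze: 25

```text
time: 11.5
ee_pos: [0.5455, -0.2027, 0.1622]
eef_rot: [0.995, -0.102, -0.0, 0.0]
ft_force: [-0.7, -2.2, -0.6]
width: 0.0138
```

```bash
python3 - <<'E'
from h import *
go([.5456,-.2024,.27],-101.7)
E
```

```text
t 11.5 pos [ 0.5455 -0.2027  0.1622] yaw -101.76 w 0.01380645303277701 q [-0.43  0.47  0.89  1.77 -0.4   1.1  -1.18] F [-0.7 -2.2 -0.6]
shift [ 1.000e-04 -3.000e-04 -1.078e-01] turn [ 0.      0.     -0.0002]
```

Grip is on the bar at 13.8 mm. Lifting smoothly.

>>> drive_tool:
  plan:
    - {"rx": 0,"ry": 0,"rz": 0,"x": 0,"y": 0,"z": -0.002,"fingers": 0.05}
    - {"rx": 0,"ry": 0,"rz": 0,"x": 0,"y": 0,"z": -0.006,"fingers": 0.05}
    - {"rx": 0,"ry": 0,"rz": 0,"x": 0,"y": 0,"z": -0.013,"fingers": 0.05}
    - {"rx": 0,"ry": 0,"rz": 0,"x": 0,"y": 0,"z": -0.023,"fingers": 0.05}
    - {"rx": 0,"ry": 0,"rz": 0,"x": 0,"y": 0,"z": -0.035,"fingers": 0.05}
    - {"rx": 0,"ry": 0,"rz": 0,"x": 0,"y": 0,"z": -0.048,"fingers": 0.05}
    - {"rx": 0,"ry": 0,"rz": 0,"x": 0,"y": 0,"z": -0.061,"fingers": 0.05}
    - {"rx": 0,"ry": 0,"rz": 0,"x": 0,"y": 0,"z": -0.074,"fingers": 0.05}
    - {"rx": 0,"ry": 0,"rz": 0,"x": 0,"y": 0,"z": -0.086,"fingers": 0.05}
    - {"rx": 0,"ry": 0,"rz": 0,"x": 0,"y": 0,"z": -0.096,"fingers": 0.05}
    - {"rx": 0,"ry": 0,"rz": 0,"x": 0,"y": 0,"z": -0.104,"fingers": 0.05}
    - {"rx": 0,"ry": 0,"rz": 0,"x": 0,"y": 0,"z": -0.108,"fingers": 0.05}

```text
time: 13.0
ee_pos: [0.5456, -0.2026, 0.2706]
eef_rot: [0.995, -0.102, 0.0, -0.0]
ft_force: [0.5, 0.3, -2.3]
width: 0.0142
```

```bash
cat > p.py <<'E'
from h import *
import sys
go([.589,.190,.268],-7)
for c in ["wrist","scene"]:
    d,P=cloud(c); cv2.imwrite(f"pics/{c}{sys.argv[1]}.png",d["color"][:,:,::-1])
    hsv=cv2.cvtColor(d["color"],cv2.COLOR_RGB2HSV)
    ora=(hsv[...,0]>4)&(hsv[...,0]<18)&(hsv[...,1]>170)&(hsv[...,2]>90)&box(P,[.3,-.65,0.005],[.9,.4,.25])
    n,l,s,ce=cv2.connectedComponentsWithStats(ora.astype(np.uint8))
    for i in range(1,n):
        if s[i,4]>8: p=P[l==i]; print(c,"orange",s[i,4],ce[i].round(),np.median(p,0).round(4),p.min(0).round(3),p.max(0).round(3))
    pl=((hsv[...,0]>165)|(hsv[...,0]<3))&(hsv[...,1]>90)&(hsv[...,2]<140)&box(P,[.3,-.4,0.08],[.8,.4,.2])
    if pl.sum()>5: print("plum",pl.sum(),P[pl].mean(0).round(4),P[pl].min(0).round(3),P[pl].max(0).round(3))
E
python3 p.py 6
```

```text
t 13.0 pos [ 0.5456 -0.2026  0.2706] yaw -101.75 w 0.014161050501541816 q [-0.49  0.35  0.96  1.65 -0.3   1.3  -1.25] F [ 0.5  0.3 -2.3]
shift [-0.0374 -0.3932  0.0027] turn [ 0.     -0.     -0.2632]
wrist orange 571 [278. 106.] [ 0.6286 -0.2182  0.1356] [ 0.622 -0.234  0.134] [ 0.637 -0.204  0.138]
wrist orange 290 [493. 213.] [ 0.4728 -0.4365  0.0232] [ 0.462 -0.452  0.02 ] [ 0.482 -0.421  0.025]
wrist orange 19 [264. 318.] [ 0.4658 -0.1722  0.136 ] [ 0.462 -0.193  0.134] [ 0.537 -0.171  0.243]
wrist orange 16 [294. 317.] [ 0.464  -0.1974  0.1362] [ 0.457 -0.207  0.135] [ 0.537 -0.196  0.25 ]
plum 262 [ 0.5487 -0.1965  0.1466] [ 0.532 -0.22   0.137] [ 0.562 -0.185  0.152]
scene orange 14 [341. 170.] [0.5988 0.2612 0.0772] [0.589 0.259 0.073] [0.61  0.265 0.08 ]
scene orange 43 [312. 198.] [0.584  0.116  0.0733] [0.569 0.11  0.062] [0.595 0.121 0.083]
scene orange 55 [255. 275.] [ 0.6295 -0.2198  0.136 ] [ 0.623 -0.235  0.132] [ 0.637 -0.205  0.14 ]
scene orange 28 [ 80. 325.] [ 0.3136 -0.4963  0.0236] [ 0.307 -0.504  0.019] [ 0.319 -0.487  0.029]
scene orange 62 [147. 340.] [ 0.4734 -0.4384  0.0228] [ 0.463 -0.452  0.018] [ 0.481 -0.424  0.026]
plum 152 [ 0.552  -0.2082  0.1476] [ 0.536 -0.221  0.134] [ 0.565 -0.192  0.157]
```

View pics/scene6.png

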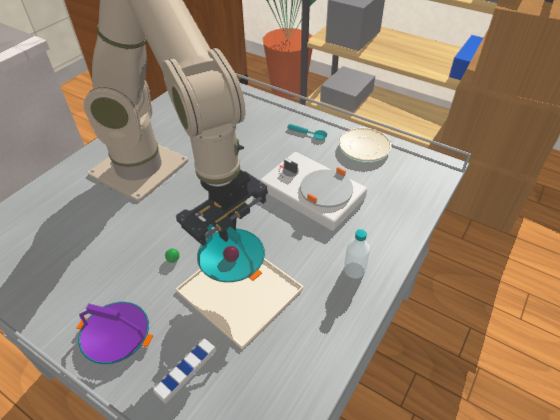

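View pics/wrist6.png

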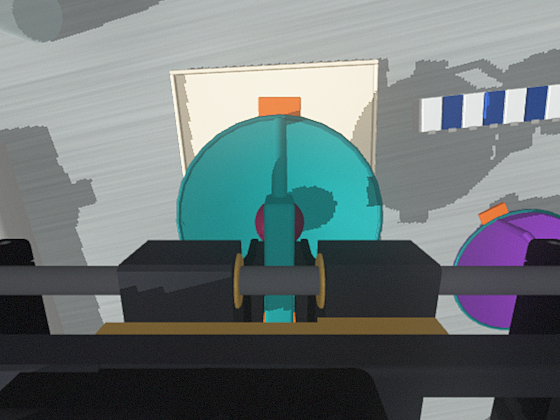

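Scene and wrist views: the dish is up and level (ear tops both at z≈.136), with the plum at the middle, (231,254) in the scene view. I'll turn it in place first, about +94.7° seen from above.

>>> drive_tool:
  plan:
    - {"rx": 0,"ry": 0,"rz": -0.002,"x": 0,"y": 0,"z": 0,"fingers": 0.05}
    - {"rx": 0,"ry": 0,"rz": -0.006,"x": 0,"y": 0,"z": 0,"fingers": 0.05}
    - {"rx": 0,"ry": 0,"rz": -0.012,"x": 0,"y": 0,"z": 0,"fingers": 0.05}
    - {"rx": 0,"ry": 0,"rz": -0.02,"x": 0,"y": 0,"z": 0,"fingers": 0.05}
    - {"rx": 0,"ry": 0,"rz": -0.03,"x": 0,"y": 0,"z": 0,"fingers": 0.05}
    - {"rx": 0,"ry": 0,"rz": -0.041,"x": 0,"y": 0,"z": 0,"fingers": 0.05}
    - {"rx": 0,"ry": 0,"rz": -0.053,"x": 0,"y": 0,"z": 0,"fingers": 0.05}
    - {"rx": 0,"ry": 0,"rz": -0.065,"x": 0,"y": 0,"z": 0,"fingers": 0.05}
    - {"rx": 0,"ry": 0,"rz": -0.077,"x": 0,"y": 0,"z": 0,"fingers": 0.05}
    - {"rx": 0,"ry": 0,"rz": -0.089,"x": 0,"y": 0,"z": 0,"fingers": 0.05}
    - {"rx": 0,"ry": 0,"rz": -0.101,"x": 0,"y": 0,"z": 0,"fingers": 0.05}
    - {"rx": 0,"ry": 0,"rz": -0.113,"x": 0,"y": 0,"z": 0,"fingers": 0.05}

```text
time: 14.6
ee_pos: [0.5454, -0.2026, 0.2701]
eef_rot: [0.968, 0.252, -0.0, -0.0]
ft_force: [-0.0, 0.4, -2.6]
width: 0.0135
```

>>> drive_tool:
  plan:
    - {"rx": 0,"ry": 0,"rz": -0.012,"x": 0,"y": 0,"z": 0,"fingers": 0.05}
    - {"rx": 0,"ry": 0,"rz": -0.024,"x": 0,"y": 0,"z": 0,"fingers": 0.05}
    - {"rx": 0,"ry": 0,"rz": -0.036,"x": 0,"y": 0,"z": 0,"fingers": 0.05}
    - {"rx": 0,"ry": 0,"rz": -0.048,"x": 0,"y": 0,"z": 0,"fingers": 0.05}
    - {"rx": 0,"ry": 0,"rz": -0.06,"x": 0,"y": 0,"z": 0,"fingers": 0.05}
    - {"rx": 0,"ry": 0,"rz": -0.072,"x": 0,"y": 0,"z": 0,"fingers": 0.05}
    - {"rx": 0,"ry": 0,"rz": -0.084,"x": 0,"y": 0,"z": 0,"fingers": 0.05}
    - {"rx": 0,"ry": 0,"rz": -0.096,"x": 0,"y": 0,"z": 0,"fingers": 0.05}
    - {"rx": 0,"ry": 0,"rz": -0.108,"x": 0,"y": 0,"z": 0,"fingers": 0.05}
    - {"rx": 0,"ry": 0,"rz": -0.12,"x": 0,"y": 0,"z": 0,"fingers": 0.05}
    - {"rx": 0,"ry": 0,"rz": -0.131,"x": 0,"y": 0,"z": 0,"fingers": 0.05}
    - {"rx": 0,"ry": 0,"rz": -0.14,"x": 0,"y": 0,"z": 0,"fingers": 0.05}

```text
time: 16.1
ee_pos: [0.5454, -0.2027, 0.2701]
eef_rot: [0.769, 0.64, -0.0, -0.0]
ft_force: [0.4, 1.0, -3.3]
width: 0.0137
```

>>> drive_tool:
  plan:
    - {"rx": 0,"ry": 0,"rz": -0.006,"x": 0,"y": 0,"z": 0,"fingers": 0.05}
    - {"rx": 0,"ry": 0,"rz": -0.0095,"x": 0,"y": 0,"z": 0,"fingers": 0.05}
    - {"rx": 0,"ry": 0,"rz": -0.0102,"x": 0,"y": 0,"z": 0,"fingers": 0.05}
    - {"rx": 0,"ry": 0,"rz": -0.0102,"x": 0,"y": 0,"z": 0,"fingers": 0.05}
    - {"rx": 0,"ry": 0,"rz": -0.0102,"x": 0,"y": 0,"z": 0,"fingers": 0.05}

```text
time: 16.73
ee_pos: [0.5455, -0.2026, 0.2702]
eef_rot: [0.749, 0.663, 0.0, -0.0]
ft_force: [0.2, -0.2, -2.5]
width: 0.0138
```

```bash
python3 p.py 7
```

```text
t 16.725 pos [ 0.5455 -0.2026  0.2702] yaw -7.01 w 0.013815774531317002 q [-0.28  0.28  0.67  1.64 -0.18  1.28  0.3 ] F [ 0.2 -0.2 -2.5]
shift [ 0.395  -0.0048  0.0023] turn [ 0. -0. -0.]
wrist orange 707 [279. 105.] [ 0.5549 -0.1163  0.1353] [ 0.54  -0.124  0.133] [ 0.569 -0.109  0.137]
wrist orange 13 [294. 318.] [ 0.5468 -0.2847  0.1354] [ 0.546 -0.289  0.134] [ 0.55  -0.21   0.249]
wrist orange 16 [264. 318.] [ 0.5212 -0.2826  0.135 ] [ 0.52  -0.286  0.134] [ 0.536 -0.211  0.241]
plum 218 [ 0.5374 -0.1965  0.1456] [ 0.527 -0.212  0.136] [ 0.562 -0.185  0.151]
scene orange 16 [341. 170.] [0.5993 0.2607 0.0782] [0.587 0.255 0.072] [0.611 0.265 0.082]
scene orange 41 [312. 198.] [0.5842 0.1156 0.0735] [0.571 0.11  0.063] [0.595 0.122 0.083]
scene orange 14 [258. 234.] [ 0.5647 -0.1172  0.1345] [ 0.559 -0.123  0.132] [ 0.569 -0.113  0.136]
scene orange 51 [204. 276.] [ 0.5351 -0.2861  0.1348] [ 0.52  -0.292  0.132] [ 0.55  -0.278  0.141]
scene orange 29 [ 80. 325.] [ 0.3137 -0.4963  0.0229] [ 0.307 -0.505  0.019] [ 0.321 -0.488  0.029]
scene orange 63 [147. 340.] [ 0.4733 -0.4386  0.0225] [ 0.464 -0.453  0.018] [ 0.483 -0.425  0.027]
plum 158 [ 0.5507 -0.2067  0.1465] [ 0.535 -0.22   0.131] [ 0.565 -0.19   0.157]
```

View pics/scene7.png

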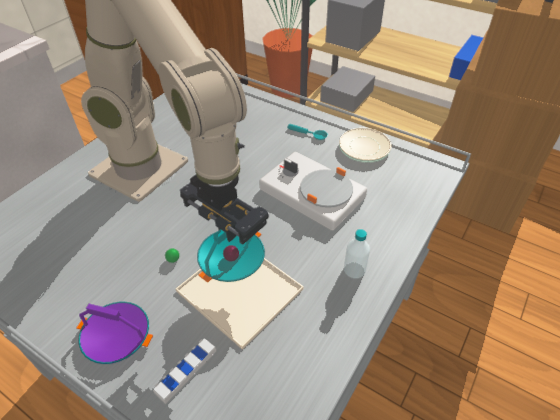

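Ears now lie along 83°, the dish is level and the plum is still in the middle (231,254). Carrying it over to the platform.

>>> drive_tool:
  plan:
    - {"rx": 0,"ry": 0,"rz": 0,"x": 0.001,"y": 0,"z": 0,"fingers": 0.05}
    - {"rx": 0,"ry": 0,"rz": 0,"x": 0.004,"y": 0,"z": 0,"fingers": 0.05}
    - {"rx": 0,"ry": 0,"rz": 0,"x": 0.009,"y": 0,"z": 0,"fingers": 0.05}
    - {"rx": 0,"ry": 0,"rz": 0,"x": 0.016,"y": 0,"z": 0,"fingers": 0.05}
    - {"rx": 0,"ry": 0,"rz": 0,"x": 0.025,"y": 0,"z": 0,"fingers": 0.05}
    - {"rx": 0,"ry": 0,"rz": 0,"x": 0.035,"y": 0,"z": 0,"fingers": 0.05}
    - {"rx": 0,"ry": 0,"rz": 0,"x": 0.046,"y": -0.001,"z": 0,"fingers": 0.05}
    - {"rx": 0,"ry": 0,"rz": 0,"x": 0.058,"y": -0.001,"z": 0,"fingers": 0.05}
    - {"rx": 0,"ry": 0,"rz": 0,"x": 0.07,"y": -0.001,"z": 0,"fingers": 0.05}
    - {"rx": 0,"ry": 0,"rz": 0,"x": 0.082,"y": -0.001,"z": 0,"fingers": 0.05}
    - {"rx": 0,"ry": 0,"rz": 0,"x": 0.094,"y": -0.001,"z": 0,"fingers": 0.05}
    - {"rx": 0,"ry": 0,"rz": 0,"x": 0.106,"y": -0.001,"z": 0,"fingers": 0.05}

```text
time: 18.32
ee_pos: [0.5575, -0.0965, 0.2702]
eef_rot: [0.749, 0.663, 0.0, -0.0]
ft_force: [0.6, 0.4, -3.0]
width: 0.0138
```

>>> drive_tool:
  plan:
    - {"rx": 0,"ry": 0,"rz": 0,"x": 0.012,"y": 0,"z": 0,"fingers": 0.05}
    - {"rx": 0,"ry": 0,"rz": 0,"x": 0.024,"y": 0,"z": 0,"fingers": 0.05}
    - {"rx": 0,"ry": 0,"rz": 0,"x": 0.036,"y": 0,"z": 0,"fingers": 0.05}
    - {"rx": 0,"ry": 0,"rz": 0,"x": 0.048,"y": -0.001,"z": 0,"fingers": 0.05}
    - {"rx": 0,"ry": 0,"rz": 0,"x": 0.06,"y": -0.001,"z": 0,"fingers": 0.05}
    - {"rx": 0,"ry": 0,"rz": 0,"x": 0.072,"y": -0.001,"z": 0,"fingers": 0.05}
    - {"rx": 0,"ry": 0,"rz": 0,"x": 0.084,"y": -0.001,"z": 0,"fingers": 0.05}
    - {"rx": 0,"ry": 0,"rz": 0,"x": 0.096,"y": -0.002,"z": 0,"fingers": 0.05}
    - {"rx": 0,"ry": 0,"rz": 0,"x": 0.108,"y": -0.002,"z": 0,"fingers": 0.05}
    - {"rx": 0,"ry": 0,"rz": 0,"x": 0.12,"y": -0.002,"z": 0,"fingers": 0.05}
    - {"rx": 0,"ry": 0,"rz": 0,"x": 0.132,"y": -0.002,"z": 0,"fingers": 0.05}
    - {"rx": 0,"ry": 0,"rz": 0,"x": 0.144,"y": -0.002,"z": 0,"fingers": 0.05}

```text
time: 19.82
ee_pos: [0.5731, 0.0467, 0.2702]
eef_rot: [0.749, 0.663, 0.0, -0.0]
ft_force: [-0.2, -0.3, -3.1]
width: 0.0141
```

>>> drive_tool:
  plan:
    - {"rx": 0,"ry": 0,"rz": 0,"x": 0.012,"y": 0,"z": 0,"fingers": 0.05}
    - {"rx": 0,"ry": 0,"rz": 0,"x": 0.024,"y": 0,"z": 0,"fingers": 0.05}
    - {"rx": 0,"ry": 0,"rz": 0,"x": 0.036,"y": 0,"z": 0,"fingers": 0.05}
    - {"rx": 0,"ry": 0,"rz": 0,"x": 0.048,"y": 0,"z": 0,"fingers": 0.05}
    - {"rx": 0,"ry": 0,"rz": 0,"x": 0.06,"y": -0.001,"z": 0,"fingers": 0.05}
    - {"rx": 0,"ry": 0,"rz": 0,"x": 0.072,"y": -0.001,"z": 0,"fingers": 0.05}
    - {"rx": 0,"ry": 0,"rz": 0,"x": 0.084,"y": -0.001,"z": 0,"fingers": 0.05}
    - {"rx": 0,"ry": 0,"rz": 0,"x": 0.095,"y": -0.001,"z": 0,"fingers": 0.05}
    - {"rx": 0,"ry": 0,"rz": 0,"x": 0.105,"y": -0.001,"z": 0,"fingers": 0.05}
    - {"rx": 0,"ry": 0,"rz": 0,"x": 0.114,"y": -0.001,"z": 0,"fingers": 0.05}
    - {"rx": 0,"ry": 0,"rz": 0,"x": 0.122,"y": -0.001,"z": 0,"fingers": 0.05}
    - {"rx": 0,"ry": 0,"rz": 0,"x": 0.129,"y": -0.001,"z": 0,"fingers": 0.05}

```text
time: 21.32
ee_pos: [0.5878, 0.1745, 0.2702]
eef_rot: [0.749, 0.663, 0.0, -0.0]
ft_force: [0.0, 0.0, -2.6]
width: 0.0141
```

>>> drive_tool:
  plan:
    - {"rx": 0,"ry": 0,"rz": 0,"x": 0.006,"y": 0,"z": 0,"fingers": 0.05}
    - {"rx": 0,"ry": 0,"rz": 0,"x": 0.011,"y": 0,"z": 0,"fingers": 0.05}
    - {"rx": 0,"ry": 0,"rz": 0,"x": 0.014,"y": 0,"z": 0,"fingers": 0.05}
    - {"rx": 0,"ry": 0,"rz": 0,"x": 0.016,"y": 0,"z": 0,"fingers": 0.05}
    - {"rx": 0,"ry": 0,"rz": 0,"x": 0.016,"y": 0,"z": 0,"fingers": 0.05}
    - {"rx": 0,"ry": 0,"rz": 0,"x": 0.016,"y": 0,"z": 0,"fingers": 0.05}

```text
time: 22.08
ee_pos: [0.5897, 0.1897, 0.2703]
eef_rot: [0.749, 0.663, 0.0, 0.0]
ft_force: [0.2, -0.5, -3.5]
width: 0.0139
```

```bash
python3 p.py 8
```

```text
t 22.075 pos [0.5897 0.1897 0.2703] yaw -7.02 w 0.013864858689942326 q [-0.75  0.35  0.46  1.53 -0.16  1.3  -0.39] F [ 0.2 -0.5 -3.5]
shift [ 0.0002 -0.0007  0.0023] turn [ 0. -0. -0.]
wrist orange 710 [279. 105.] [0.5992 0.276  0.1353] [0.584 0.268 0.133] [0.614 0.283 0.138]
wrist orange 11 [294. 318.] [0.5908 0.1062 0.1353] [0.59  0.102 0.134] [0.594 0.183 0.25 ]
wrist orange 17 [264. 318.] [0.5655 0.1097 0.1354] [0.564 0.106 0.134] [0.58  0.182 0.243]
plum 214 [0.5781 0.1962 0.1447] [0.435 0.181 0.082] [0.607 0.216 0.151]
scene orange 29 [310. 183.] [0.5782 0.1049 0.1354] [0.567 0.099 0.133] [0.593 0.114 0.139]
scene orange 43 [312. 198.] [0.5829 0.1154 0.0723] [0.57  0.112 0.06 ] [0.595 0.12  0.08 ]
scene orange 29 [ 80. 325.] [ 0.3134 -0.4965  0.0235] [ 0.307 -0.505  0.019] [ 0.321 -0.487  0.026]
scene orange 63 [147. 340.] [ 0.4728 -0.4381  0.0224] [ 0.465 -0.452  0.018] [ 0.482 -0.424  0.026]
plum 100 [0.5937 0.1826 0.1464] [0.579 0.17  0.13 ] [0.606 0.199 0.158]
```

View pics/scene8.png

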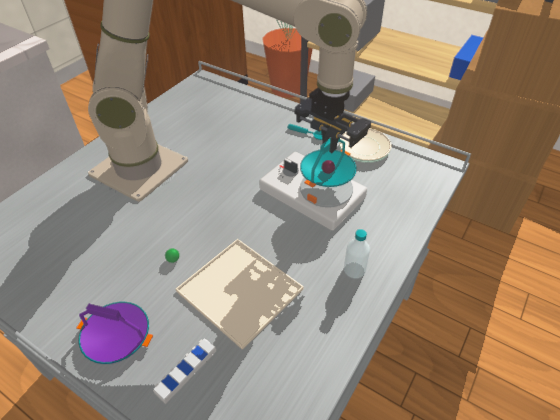

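View pics/wrist8.png

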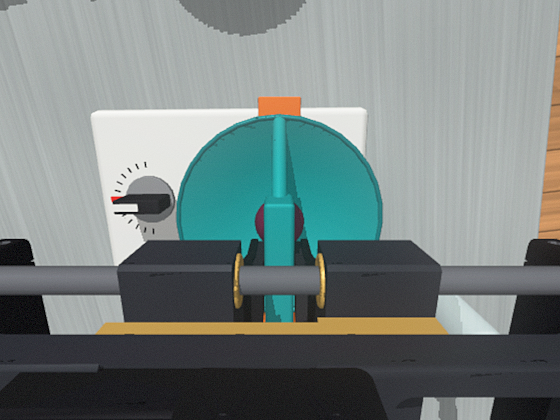

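The dish is centred and level, the ears line up with the posts, and the pointer is still on red (115,200). A short settle, one last check, then I'll hand in.

>>> drive_tool:
  plan:
    - {"rx": 0,"ry": 0,"rz": 0,"x": 0,"y": 0,"z": 0,"fingers": 0.05}
    - {"rx": 0,"ry": 0,"rz": 0,"x": 0,"y": 0,"z": 0,"fingers": 0.05}
    - {"rx": 0,"ry": 0,"rz": 0,"x": 0,"y": 0,"z": 0,"fingers": 0.05}
    - {"rx": 0,"ry": 0,"rz": 0,"x": 0,"y": 0,"z": 0,"fingers": 0.05}
    - {"rx": 0,"ry": 0,"rz": 0,"x": 0,"y": 0,"z": 0,"fingers": 0.05}
    - {"rx": 0,"ry": 0,"rz": 0,"x": 0,"y": 0,"z": 0,"fingers": 0.05}
    - {"rx": 0,"ry": 0,"rz": 0,"x": 0,"y": 0,"z": 0,"fingers": 0.05}
    - {"rx": 0,"ry": 0,"rz": 0,"x": 0,"y": 0,"z": 0,"fingers": 0.05}

```text
time: 23.18
ee_pos: [0.5897, 0.1899, 0.2702]
eef_rot: [0.749, 0.663, 0.0, -0.0]
ft_force: [-0.3, 0.1, -3.5]
width: 0.0133
```

```bash
python3 p.py 9 | grep -v "0.02"; python3 - <<'E'
from h import *
d,P=cloud("wrist")
m=box(P,[.41,.15,.074],[.50,.26,.09]); print("knob",m.sum(),rect(P[m]))
print(workorder.close_job())
E
```

```text
t 23.175 pos [0.5897 0.1899 0.2702] yaw -7.0 w 0.0132989137236383 q [-0.75  0.35  0.46  1.53 -0.16  1.3  -0.39] F [-0.3  0.1 -3.5]
shift [-0.     -0.0007  0.0022] turn [-0. -0. -0.]
wrist orange 707 [279. 105.] [0.5992 0.2763 0.1353] [0.584 0.269 0.133] [0.614 0.283 0.137]
wrist orange 10 [294. 318.] [0.5908 0.1071 0.1354] [0.59  0.102 0.135] [0.594 0.181 0.241]
wrist orange 16 [264. 318.] [0.5654 0.1096 0.1356] [0.565 0.105 0.134] [0.566 0.114 0.136]
plum 208 [0.5794 0.1962 0.1453] [0.435 0.179 0.081] [0.607 0.215 0.151]
scene orange 31 [309. 183.] [0.5795 0.1061 0.1357] [0.567 0.098 0.13 ] [0.592 0.114 0.138]
scene orange 42 [312. 198.] [0.5819 0.1157 0.0715] [0.57  0.112 0.06 ] [0.594 0.119 0.081]
plum 104 [0.5934 0.1828 0.1458] [0.579 0.171 0.13 ] [0.607 0.198 0.157]
knob 787 ((454.9205322265625, 206.7772216796875), (14.06649112701416, 44.67952346801758), 82.7088851928711)
the job is handed in; nothing more can be done
None
```

I turned the scale's knob from about 1.28 rad to the zero mark and let it go. Then I lifted the teal dish by its handle, turned it about 95° and carried it over the platform. I handed the job in at about 23 s, still holding it.

What the last checks showed:
- **Knob:** the bar lies at about -7.3° and the scale at about -6.3°, so the pointer is about 0.02 rad from zero.
- **Dish position:** it is within about 2 mm of the platform centre and about 52 mm above it.
- **Dish alignment:** the ears are within about 0.02 rad of the line of the posts. Both ear tops are at the same height (z ≈ 0.135), so it is level.
- **Plum:** it sits in the middle, in the same place relative to the dish as when I lifted it. The handle hides part of it from the wrist camera, so I judged this from two partial views.
- **Bystanders:** none looked moved in the scene pictures, but I did not measure them again after the start.

The first move call was refused before anything moved, and I sent it again with every field filled in. No check failed or disagreed, and the hand-in gave no verdict.

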